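Roll a battery cell onto the jig's line and close the sliding contact on it

ROBOT

A 6-joint arm with a two-finger parallel gripper is mounted at the origin on a cart in front of the work surface, level with it; the furniture and walls round the work are solid. World frame = base frame: x ahead of the robot, y to its left, z up, the work surface at z = 0. Lengths are in m, angles in rad, forces in N, time in s.
With the tool pointing down it reaches from about 0.275 to 1 m from the base axis. Payload 8.4 kg.
Tool frame: the origin (TCP) lies on the front face of the gripper's body, between the roots of the fingers; the fingertips stand 73 mm ahead of it and the grasp point (between the pads) lies 54 mm ahead of it; y points along the fingers, z is the direction in which the jaws open and shut, and the axes are right-handed (so a half turn about y gives the same grasp; the last joint's range is limited). The gripper opens to 85 mm and grips with 20 to 120 N. Pads are 22 mm wide; open, the fingers measure 114 mm over their backs; the gripper's body (76 mm by 85 mm) begins 54 mm behind the grasp point. The pads swing forward as they close: fully open they stand 13 mm farther back than shut.
Start: joints at [-1.179, 0.353, 1.633, -0, 1.155, -0.002], TCP at [0.24, -0.577, 0.304] pointing down, gripper open.
Joint ranges: [-2.63, 2.63], [-0.92, 2.1], [0.06, 2.66], [-1.3, 4.44], [0, 2.69], [-3.02, 3.02]. Speed limits (rad/s): [2.22, 2.22, 2.79, 3.14, 3.14, 3.14].

INTERFACE

Orientations are given as a unit quaternion [w, x, y, z].
In Python, from station import ctrl gives the robot as it stands. The module is installed in compiled form; this text tells all that it offers.
- The arm moves only by the tool jog_arm, never from a script. Its argument "targets" is a list that holds one entry, the list of rows, each a list of 5 numbers: the shift along the tool's x, y, z in m, then the turn about the tool's y in rad, then the closure, from 0 (fully open) to 1 (shut). A call has 1 to 20 rows; each row is the pose to reach, as a shift and turn from the pose commanded when the call began, along the tool's axes at that moment; what a row does not reach only later rows make up. A row lasts 1/12 s, in which the tool goes at most 41.7 mm and 7.16 degrees, less where a joint would pass 70% of its speed; a pose out of reach is approached as far as the arm can. A call with a gripper value outside its range is refused whole. The fingers move at their own pace and stop on an object; "squeeze" is the grip in N (left out, the last holds). Time passes only in rows, so rows that repeat a pose let the fingers close. It gives the time, the measured TCP pose, the force and the opening at its end, in the units of the state.
- ctrl.observe(): the state, without advancing time (a new reading comes with each control period).
- ctrl.camera(name): name is "side" or "top" or "wrist"; returns the picture (400x640x3 uint8, blue, green, red); there is no depth.
- ctrl.camera_params(name): a dict with "fovy" (degrees; the focal length in pixels is half the picture's height over the tangent of half this angle, whatever the lens; pixels are square), "cx", "cy" (the principal point, pixels), "distortion" ([k1, k2, p1, p2, k3] as OpenCV has them; the pictures are not rectified), "origin" and "attitude" of the camera in the world. Camera axes: x right, y up, looking along -z (the intrinsics and any distortion apply to the point x, -y, -z); pixel columns grow to the right and rows downward; lengths in m; the calibration is good to about 2 mm. A picture is of the moment at which its call begins: read the wrist's pose just before it. camera_params takes no time and is no camera call; for the wrist camera it gives the pose at the moment of the call.
- ctrl.close_job(): hands the job in, once; it reports no verdict.
Trained networks look in the newest picture that a camera, given by its name, has taken for a name from the list of things; names that differ only in an ending like _2 or _b are one class to them, and where a whole thing is asked for, a point or a joint stands for the part that bears it (a point fixed in the world has none). Each returns a list of dicts, best first, with "score" (0 to 1); they miss things now and then, are a little off and sometimes report something else, mostly with a low value. They report only what shows in the picture. A call takes as long as a camera call. They do not tell look-alikes from the thing itself.
- ctrl.spot_in(camera, label): "pixel" ([column, row] in pixels, amid what is visible of it).
- ctrl.landmark_of(camera, label): "pixel" ([column, row] in pixels: a listed point, or the origin of a listed thing).
The state is a dict: "t": time; "qpos": joint angles; "joint_velocities": joint speeds; "effort": joint torques, N m; "position": TCP position; "tool_rot": TCP orientation; "force": force on the tool from outside, world axes, zero at the start; "moment": the same for the moment, N m; "gripper_width": finger opening in m.
Only numpy, scipy, OpenCV 4.12 (cv2) and the standard library are available. Lean on these libraries where they do the work, as an engineer would, in place of code of your own. Each camera call takes 0.05 s, during which the arm holds its last target. There are 200 camera calls.

TASK

Set up the battery cell for its contact test in the small aluminium jig: with a fingertip laid on top of the long wrapped cell that lies on the jig's rubber bed, roll it sideways (do not slide it) until it rests along the white line between the two brass contacts. Then push the sliding contact's upright plate away from you until its contact has pressed the cell fully home against the fixed contact, and move clear. Grip and lift nothing, and leave the short steel zeroing bar, the spare cells and the multimeter where they are.

Things in the scene. Friction and masses are not known exactly. Their poses are not given: they have to be found in the camera images.
- jig: Cell test jig, fixed: aluminium plate 174 x 176 mm, top 10 mm above the bench, with a black rubber bed (x = -46 to 40 mm, y = +-85 mm) whose surface is 12 mm above the bench; lips 4 mm higher than the bed at y = +-82.5 mm. Origin: on the bench under the white line's middle; x along the line from the sliding contact (robot's side) to the fixed contact, y across the bed (rolling direction), z up.
- line_mid (a point): Middle of the marked white line (2.5 mm wide, 86 mm long, painted flush across the bed along the jig's x), on the bed surface 12 mm above the bench; axes as the jig's.
- cell: Cell to be tested: plain wrapped cylinder 65 mm long, 18.4 mm across, 46 g, lying on the bed 30 to 50 mm to either side of the line, along it within 4 degrees; top 30 mm above the bench. Origin: centre of its near (-x) end; z along the cell to the fixed contact; x and y turn as it rolls. The bed resists rolling: it stays where left. Pushed at half height it tends to slide without turning.
- cell_mid (a point): Centre of the cell, on its axis 32.5 mm from its origin, 21 mm above the bench while it lies on the bed; axes as the cell's. A finger that rolls the cell by its top without slipping goes twice as far as the cell, so the contact wanders back over the fingertip and a narrow tip needs several strokes.
- zero_bar: Zeroing bar of the jig, to be left alone: a short bare steel round bar 40 mm long and 12 mm across, lying on the bed on the other side of the line, 30 to 50 mm from it. Origin on its axis, 12 mm outside its near end; z along the bar.
- bar_mid (a point): Centre of the zeroing bar, on its axis, 18 mm above the bench.
- sliding_contact (a joint): Travel in m of the sliding contact along the jig's +x: 0 fully open (starts at 0 to 0.004), end stop 0.034. Its brass disc, 10 mm across, 21 mm above the bench, faces +x at x = -56 mm + travel in the jig's frame. With the cell pressed home between both contacts it stands at 0.027. About 2 N of friction; stays where it is left.
- push_plate (a point): Middle of the top edge, on the outer (-x) face, of the sliding contact's upright steel push plate: 26 mm wide (y), 4 mm thick, from 15 to 57 mm above the bench, face at x = -92 mm + travel in the jig's frame. Behind it (-x) nothing stands but the base plate's rim, 10 mm high; the guides beside it are 23 mm high. Axes as the jig's.
- spare_cell_a: Bystander: a spare cell of the same size standing upright on the bench to the left, origin at the centre of its foot.
- spare_cell_b: Bystander: a second spare cell standing upright near the first, origin at the centre of its foot.
- meter: Bystander: an orange hand multimeter, 169 x 81 x 46 mm, lying on its back to the right in front of the jig, origin under its middle. Behind it, to the right of the jig, round x = 0.57, y = -0.24 in the base frame, stands a tall black test fixture (room furniture, not part of the job): keep the arm clear of it.
- fixed_contact (a point): Centre of the fixed contact's face: a brass disc 12 mm across that faces -x, on the line, 36 mm from its middle, 21 mm above the bench (the height of a lying cell's axis). It sits on a black post 38 mm high (terminal on top to 48 mm), from x = 45 to 69 mm. Axes as the jig's.
There are look-alikes about, which are no part of the job. What is shaped like the cell but pink or purple is not meant.

How it is judged:
By the outcome, as a careful person would: the job done as asked, in the order asked, and still so for the second after the job is handed in, with the robot touching nothing.
It also fails if it takes over 64 s, if anything falls off the work surface, if the arm or the gripper's body presses on something with over 40 N, if the wrist force passes 120 N, or if a joint passes its speed limit or range.

## Working session

There is one attempt and no reset: what is moved stays moved. The work goes in short steps, Python scripts to look and compute and a tool call to move; the robot and the scene stay as the last step left them, time stands still between calls to the robot, and variables do not carry over. Pictures are saved under pics/ and viewed, about 8 in all and at most 12, crops included, and the job is handed in when it is done.

Besides the shell and the picture viewer there is one more tool, called after "Request:" as a command line: name --argument value ..., lists and objects as JSON in quotes. jog_arm: Moves the arm, as the interface text tells. Its arguments: {"type":"object","properties":{"targets":{"type":"array","items":{"type":"array","items":{"type":"array","items":{"type":"number"}}}},"squeeze":{"type":"number"}},"required":["targets"]}

```bash
mkdir -p pics; cat > h.py <<'E'
import numpy as np, cv2
from scipy.spatial.transform import Rotation as R
from station import ctrl
def cam(n):
    p=ctrl.camera_params(n); a=np.array(p['attitude'],float)
    Rm=a if a.shape==(3,3) else R.from_quat(a,scalar_first=True).as_matrix()
    f=200/np.tan(np.radians(p['fovy'])/2)
    K=np.array([[f,0,p['cx']],[0,f,p['cy']],[0,0,1]])
    return K,np.array(p['distortion'],float),np.array(p['origin']),Rm
def toplane(c,px,z):
    K,d,o,Rm=c
    u=cv2.undistortPoints(np.array([[px]],float),K,d)[0,0]
    r=Rm@np.array([u[0],-u[1],-1]); return o+r*(z-o[2])/r[2]
def proj(c,P):
    K,d,o,Rm=c
    q=(np.atleast_2d(P)-o)@Rm; q=q*[1,-1,-1]
    return cv2.projectPoints(q,np.zeros(3),np.zeros(3),K,d)[0][:,0]
E
python3 - <<'E'
from h import *
print(ctrl.observe())
ims=[]
Z=dict(line_mid=.012,cell_mid=.021,bar_mid=.018,push_plate=.057,fixed_contact=.021,spare_cell_a=0,meter=0,cell=.021)
for n in ('side','top'):
    im=ctrl.camera(n); cv2.imwrite(f'pics/{n}0.png',im); c=cam(n); print(n,ctrl.camera_params(n))
    for l,z in Z.items():
        for r in ctrl.landmark_of(n,l)[:3]: print(n,l,round(r['score'],2),np.round(r['pixel'],1),toplane(c,r['pixel'],z).round(4))
E
```

```text
{'t': 0.0, 'qpos': array([-1.17941334e+00,  3.53652001e-01,  1.63415173e+00,  2.68495876e-05,
        1.15521681e+00, -2.40333241e-03]), 'joint_velocities': array([-0.00174356,  0.00072461, -0.00059286, -0.00137551,  0.00047927,
        0.0007259 ]), 'effort': array([ 1.15256866e-03, -6.05247402e+01, -3.42065442e+01, -7.46484739e-05,
        9.21894272e-03, -2.61381956e-05]), 'position': array([ 0.23966061, -0.57680298,  0.30315168]), 'tool_rot': array([ 0.13823383, -0.13841193,  0.6939424 , -0.69294841]), 'force': array([-0.10058308,  0.11116838,  0.78925484]), 'moment': array([ 0.04124092, -0.00254185,  0.0739871 ]), 'gripper_width': 0.08537251911011513}
side {'fovy': 56.83271230665185, 'cx': 312.2090266451755, 'cy': 193.03772685176057, 'distortion': array([0.01208237, 0.        , 0.        , 0.        , 0.        ]), 'origin': array([-0.09463086,  0.62457417,  0.48963675]), 'attitude': array([-0.3252666 , -0.18336576,  0.46905046,  0.80035636])}
side line_mid 0.58 [286.1 191. ] [0.542  0.0534 0.012 ]
side cell_mid 0.93 [308.4 329.3] [0.1807 0.3386 0.021 ]
side cell_mid 0.81 [206.5
[... 1082 characters left out ...]
322.9 151.5] [0.5264 0.0818 0.021 ]
top cell_mid 0.55 [224.3 292.3] [0.1866 0.3238 0.021 ]
top bar_mid 0.56 [346.2 148.5] [0.534  0.0233 0.018 ]
top push_plate 0.71 [331.4 147.2] [0.5283 0.0622 0.057 ]
top push_plate 0.53 [343.1 182.5] [0.4425 0.0361 0.057 ]
top fixed_contact 0.73 [333.  134.2] [0.5702 0.0557 0.021 ]
top spare_cell_a 0.75 [335.3 133.9] [0.5768 0.0487 0.    ]
top spare_cell_a 0.51 [222.8 170.7] [0.4856 0.3347 0.    ]
top spare_cell_a 0.49 [245.8 183.2] [0.4529 0.2765 0.    ]
top meter 0.68 [416.5 203.1] [ 0.396 -0.152  0.   ]
top cell 0.67 [219.6 282.1] [0.2109 0.3353 0.021 ]
top cell 0.53 [197.2 235.9] [0.3222 0.3906 0.021 ]
top cell 0.49 [321.3 165.9] [0.4902 0.0864 0.021 ]
```

```bash
python3 - <<'E'
import cv2,numpy as np
t=cv2.imread('pics/top0.png'); s=cv2.imread('pics/side0.png')
a=cv2.resize(t[95:235,260:430],None,fx=3.5,fy=3.5,interpolation=2)
cv2.imwrite('pics/tc.png',a)
b=cv2.resize(t,(480,300));c=cv2.resize(s[140:240,220:380],(480,300),interpolation=2)
cv2.imwrite('pics/o.png',np.vstack([b,c]))
E
```

```text
(no output)
```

View pics/tc.png

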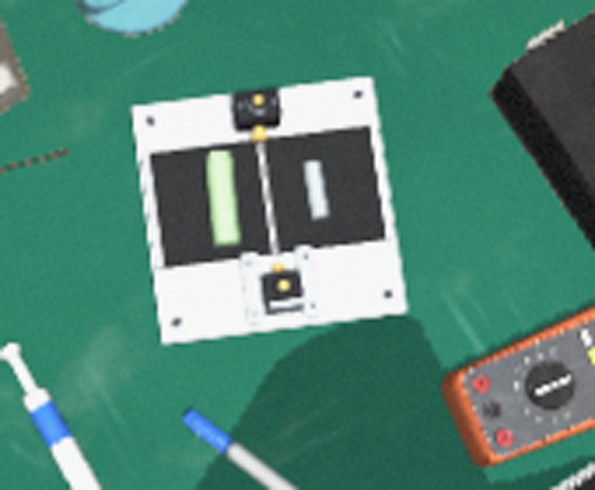

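View pics/o.png

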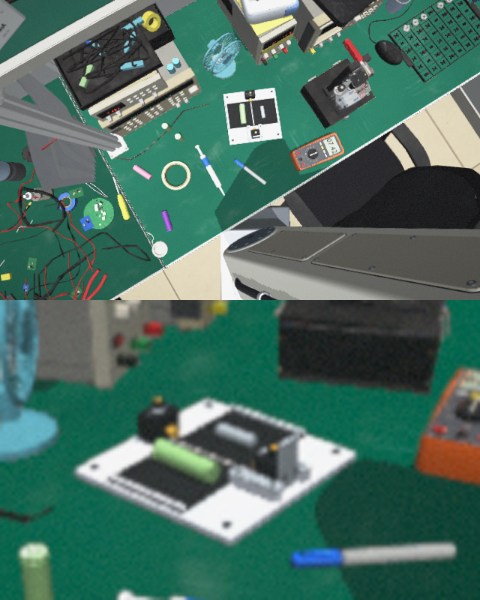

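```bash
cat >> h.py <<'E'
def tool():
    s=ctrl.observe(); return np.array(s['position']),R.from_quat(s['tool_rot'],scalar_first=True).as_matrix(),s
E
python3 - <<'E'
from h import *
c=cam('top'); g=lambda x,y,z: toplane(c,[x/3.5+260,y/3.5+95],z)[:2].round(4)
for p in [(132,105),(373,78),(407,313),(162,343)]: print('corner',g(*p,.01))
a,b=g(262,140,.012),g(274,252,.012); print('line',a,b,np.degrees(np.arctan2(*(a-b)[::-1])))
a,b=g(218,150,.03),g(231,245,.03); print('cell',a,b,np.degrees(np.arctan2(*(a-b)[::-1])))
a,b=g(312,160,.024),g(322,218,.024); print('bar',a,b)
print('fixture',[g(490,95,z) for z in (0,.1,.2,.3)])
p,T,s=tool(); print(p,T.round(3)); d=cam('wrist'); print('wristcam rel tool',T.T@(d[2]-p),(T.T@d[3]).round(3))
for w in ([.33,-.25,.32],[.50,.05,.32]): print((T.T@(np.array(w)-p)).round(3))
E
```

```text
corner [0.5983 0.1441]
corner [ 0.6164 -0.0313]
corner [ 0.4435 -0.0504]
corner [0.4245 0.1246]
line [0.5706 0.0506] [0.4885 0.0438] 4.734762772046181
cell [0.5588 0.0829] [0.4905 0.075 ] 6.5978645712765465
bar [0.5522 0.016 ] [0.5102 0.01  ]
fixture [array([ 0.6058, -0.1186]), array([ 0.575 , -0.0955]), array([ 0.5442, -0.0724]), array([ 0.5133, -0.0494])]
[ 0.23980535 -0.57714407  0.30389642] [[-0.923 -0.     0.384]
 [-0.384  0.    -0.923]
 [ 0.    -1.    -0.   ]]
wristcam rel tool [-0.08262022 -0.07171353  0.00036307] [[-0.002 -0.947 -0.32 ]
 [ 0.001  0.32  -0.947]
 [ 1.    -0.002  0.   ]]
[-0.209 -0.016 -0.267]
[-0.481 -0.016 -0.479]
```

Request:
jog_arm --targets '[[[-0.01,-0.001,-0.013,0,1],[-0.03,-0.002,-0.04,0,1],[-0.052,-0.004,-0.067,0,1],[-0.074,-0.006,-0.094,0,1],[-0.096,-0.008,-0.121,0,1],[-0.118,-0.01,-0.148,-0.05,1],[-0.14,-0.012,-0.175,-0.15,1],[-0.162,-0.014,-0.202,-0.25,1],[-0.185,-0.016,-0.23,-0.35,1],[-0.209,-0.016,-0.257,-0.45,1],[-0.235,-0.016,-0.28,-0.55,1],[-0.262,-0.016,-0.305,-0.65,1],[-0.29,-0.016,-0.33,-0.75,1],[-0.32,-0.016,-0.355,-0.85,1],[-0.35,-0.016,-0.38,-0.95,1],[-0.38,-0.016,-0.403,-1.05,1],[-0.41,-0.016,-0.426,-1.15,1],[-0.44,-0.016,-0.45,-1.25,1],[-0.462,-0.016,-0.467,-1.287,1],[-0.475,-0.016,-0.475,-1.287,1]]]'

```text
t: 2.57
position: [0.4974, 0.0466, 0.32]
tool_rot: [0.528, -0.527, 0.471, -0.471]
force: [0.6, -0.3, -0.1]
gripper_width: -0.0005
```

```bash
cat >> h.py <<'E'
Z=dict(line_mid=.012,cell_mid=.021,bar_mid=.018,push_plate=.057,fixed_contact=.021,cell=.021)
def look(name,labels=Z):
    c=cam('wrist'); im=ctrl.camera('wrist'); cv2.imwrite(f'pics/{name}.png',im)
    for l in labels:
        for r in ctrl.landmark_of('wrist',l)[:2]:
            print(l,round(r['score'],2),np.round(r['pixel'],1),toplane(c,r['pixel'],Z[l]).round(4)[:2])
    return c,im
E
python3 - <<'E'
from h import *
import pickle
c,im=look('w1'); pickle.dump(c,open('w1.pkl','wb'))
p,T,s=tool(); print(p,T.round(3),s['qpos'].round(2))
E
```

```text
line_mid 0.6 [346.9 166.2] [0.5391 0.0499]
cell_mid 0.59 [344.8 141.3] [0.5308 0.0817]
bar_mid 0.73 [343.4 194.3] [0.5393 0.0141]
push_plate 0.95 [267.2 174.6] [0.445  0.0392]
push_plate 0.41 [345.2 140.5] [0.5269 0.0871]
cell 0.83 [317.  140.6] [0.4973 0.0787]
[0.49554878 0.04251874 0.3198673 ] [[ 0.108 -0.     0.994]
 [-0.994 -0.     0.108]
 [ 0.    -1.    -0.   ]] [ 0.08  0.14  1.88 -0.    1.12 -0.03]
```

View pics/w1.png

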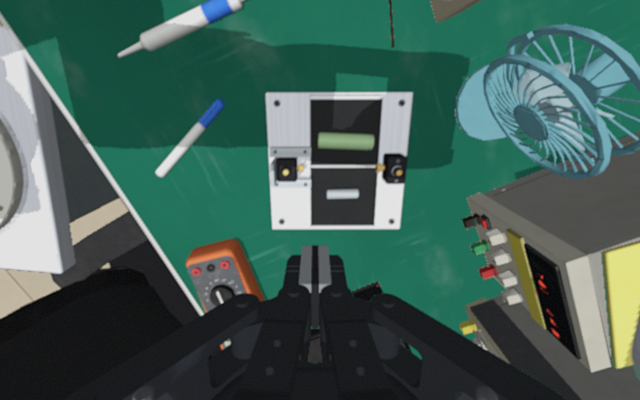

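```bash
python3 - <<'E'
from h import *
import pickle
c=pickle.load(open('w1.pkl','rb')); im=cv2.imread('pics/w1.png')
P=[toplane(c,p,.01)[:2] for p in [(266,93),(412,93),(401,230),(273,230)]]
print(np.round(P,4),'ctr',np.mean(P,0))
for n,a,b,z in [('line',(302,166),(380,166.5),.012),('cell',(318,141),(374,142),.023),('bar',(328,194.5),(358,194),.02)]:
    a,b=toplane(c,a,z)[:2],toplane(c,b,z)[:2]; print(n,a,b,np.degrees(np.arctan2(*(b-a)[::-1])))
p,T,s=tool(); print('tip px',proj(c,p+T@[0,.073,0]), p)
cv2.imwrite('pics/w1c.png',cv2.resize(im[85:290,250:430],None,fx=3.3,fy=2.9*3.3/3.3,interpolation=2))
E
```

```text
[[ 0.431   0.1255]
 [ 0.6025  0.1454]
 [ 0.6262 -0.0301]
 [ 0.452  -0.0504]] ctr [0.52794686 0.04760218]
line [0.48233812 0.04353065] [0.58091978 0.05431553] 6.243355606931082
cell [0.49847958 0.07861524] [0.56552884 0.08517767] 5.590009607609949
bar [0.51943719 0.01212901] [0.55757815 0.01723789] 7.62921196915723
tip px [[309.39521384 264.16454663]] [0.49554878 0.04251874 0.3198673 ]
```

View pics/w1c.png

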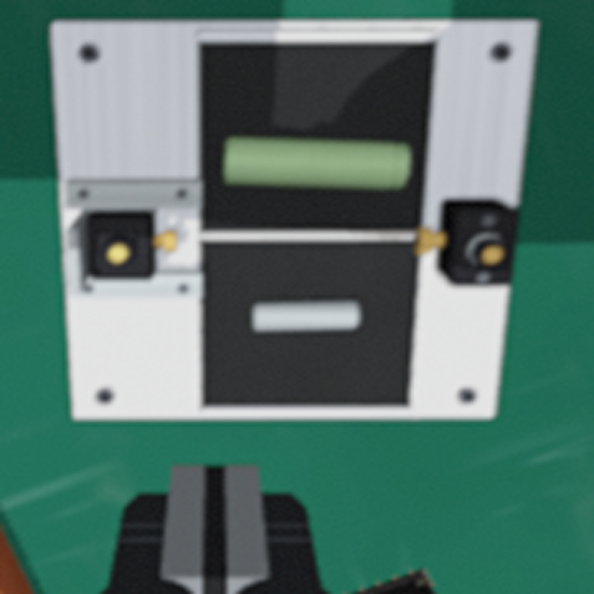

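Request:
jog_arm --targets '[[[-0.006,0.005,0.005,0,1],[-0.014,0.02,0.012,0,1],[-0.022,0.045,0.02,0,1],[-0.03,0.07,0.028,0,1],[-0.041,0.095,0.038,0,1],[-0.041,0.12,0.038,0,1],[-0.041,0.145,0.038,0,1],[-0.041,0.165,0.038,0,1],[-0.041,0.18,0.038,0,1],[-0.041,0.192,0.038,0,1],[-0.041,0.198,0.038,0,1],[-0.041,0.198,0.038,0,1],[-0.041,0.198,0.038,0,1]]]'

```text
t: 4.0
position: [0.5297, 0.0885, 0.1222]
tool_rot: [0.527, -0.527, 0.472, -0.472]
force: [0.0, -0.1, -0.0]
gripper_width: -0.0002
```

```bash
python3 - <<'E'
from h import *
import pickle
c,im=look('w2',['cell_mid','line_mid','cell','fixed_contact','push_plate']); pickle.dump(c,open('w2.pkl','wb'))
p,T,s=tool(); print(p,T.round(3),s['force'].round(2)); print('tip px',proj(c,p+T@[0,.073,0]))
cv2.imwrite('pics/w2.png',im)
E
```

```text
cell_mid 0.66 [314.5 245.7] [0.5309 0.0814]
cell 0.84 [262.8 245.3] [0.4984 0.0781]
fixed_contact 0.56 [373.4 294.2] [0.5741 0.05  ]
push_plate 0.74 [153.7 332.2] [0.4465 0.0375]
[0.52985125 0.0887321  0.12261292] [[ 0.11   0.001  0.994]
 [-0.994  0.     0.11 ]
 [-0.    -1.     0.001]] [-0.03  0.71  0.69]
tip px [[314.21564712 258.14912796]]
```

View pics/w2.png

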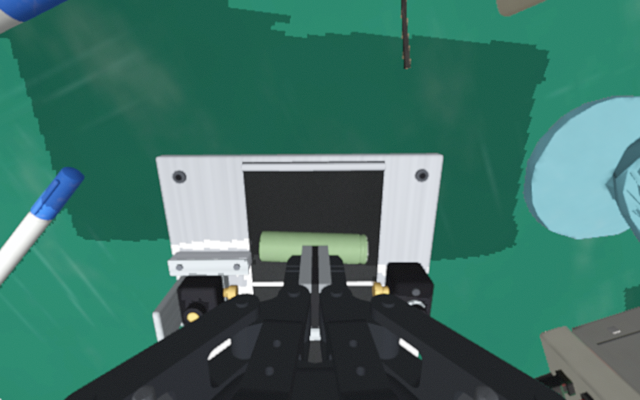

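```bash
python3 - <<'E'
from h import *
import pickle
c=pickle.load(open('w2.pkl','rb')); im=cv2.imread('pics/w2.png')
g=cv2.cvtColor(im,cv2.COLOR_BGR2GRAY).astype(int)
L=[]
for col in (258,264,270,276,350,355,360,365):
    seg=g[270:298,col]; r=270+seg.argmax(); w=np.clip(g[r-3:r+4,col]-60,0,None); r=(w*np.arange(r-3,r+4)).sum()/w.sum(); L.append(toplane(c,(col,r),.012)[:2]); print(col,r.round(1),seg.max(),L[-1].round(4))
hsv=cv2.cvtColor(im,cv2.COLOR_BGR2HSV)
for x in (265,275,285,345,355,365):
    col=hsv[222:275,x]; k=np.where((col[:,0]>35)&(col[:,0]<70)&(col[:,1]>60)&(col[:,2]>70))[0]+222
    print(x,k.min(),k.max())
E
```

```text
258 283.7 255 [0.4957 0.0433]
264 283.7 255 [0.4998 0.0437]
270 283.7 255 [0.5039 0.0442]
276 283.6 255 [0.5081 0.0447]
350 283.2 255 [0.5592 0.0508]
355 283.2 255 [0.5626 0.0512]
360 283.1 255 [0.5661 0.0516]
365 283.0 255 [0.5695 0.0521]
265 231 238
275 232 235
285 232 236
345 234 239
355 234 238
365 262 262
```

Request:
jog_arm --targets '[[[0.001,0.005,0,0,1],[0.002,0.01,0,0,1],[0.002,0.014,0,0,1],[0.002,0.017,0,0,1],[0.002,0.018,0,0,1],[0.002,0.018,0,0,1],[0.002,0.018,0,0,1],[0.002,0.018,0,0,1]]]'

```text
t: 4.97
position: [0.5298, 0.0867, 0.1039]
tool_rot: [0.527, -0.527, 0.472, -0.472]
force: [0.7, -0.2, -0.4]
gripper_width: 0.0002
```

Request:
jog_arm --targets '[[[0,0.0005,0,0,1],[0,0.001,0,0,1],[0,0.001,0,0,1]]]'

```text
t: 5.22
position: [0.5298, 0.0867, 0.1031]
tool_rot: [0.527, -0.527, 0.472, -0.472]
force: [-0.7, -0.5, 1.0]
gripper_width: 0.0
```

Request:
jog_arm --targets '[[[0,0.0005,0,0,1],[0,0.001,0,0,1],[0,0.001,0,0,1]]]'

```text
t: 5.47
position: [0.5299, 0.0867, 0.1027]
tool_rot: [0.527, -0.527, 0.472, -0.472]
force: [-2.4, 0.3, 11.9]
gripper_width: 0.0002
```

Request:
jog_arm --targets '[[[0.001,-0.0003,0,0,1],[0.003,-0.0003,0,0,1],[0.006,-0.0003,0,0,1],[0.009,-0.0003,0,0,1],[0.012,-0.0003,0,0,1],[0.015,-0.0003,0,0,1],[0.018,-0.0003,0,0,1],[0.021,-0.0003,0,0,1],[0.022,-0.0003,0,0,1],[0.022,-0.0003,0,0,1]]]'

```text
t: 6.3
position: [0.5317, 0.0645, 0.1028]
tool_rot: [-0.526, 0.527, -0.472, 0.472]
force: [-3.8, -0.7, 10.5]
gripper_width: -0.0001
```

Request:
jog_arm --targets '[[[0,-0.003,0,0,1],[0,-0.01,0,0,1],[-0.004,-0.015,0,0,1],[-0.01,-0.015,0,0,1],[-0.011,-0.015,0,0,1],[-0.011,-0.015,0,0,1],[-0.011,-0.015,0,0,1]]]'

```text
t: 6.88
position: [0.5307, 0.076, 0.117]
tool_rot: [-0.527, 0.527, -0.472, 0.472]
force: [0.2, -0.0, -0.2]
gripper_width: 0.0002
```

```bash
cat >> h.py <<'E'
def cellfit(name):
    "cell silhouette in wrist picture -> mid, yaw (deg), plus line estimate"
    c,im=look(name,['cell_mid','fixed_contact'])
    p,T,s=tool(); print('tcp',p.round(4),s['force'].round(1),'t',round(s['t'],2))
    hsv=cv2.cvtColor(im,cv2.COLOR_BGR2HSV)
    m=cv2.inRange(hsv,(33,40,70),(62,255,255))
    px=proj(c,p+T@[0,.09,0])[0]
    n,lab,st,ce=cv2.connectedComponentsWithStats(m)
    for i in range(1,n):
        if st[i,4]>150: print('green',st[i],ce[i].round(1))
    return c,im,m
E
python3 - <<'E'
from h import *
c,im,m=cellfit('w3')
cv2.imwrite('pics/w3c.png',cv2.resize(im[130:350,130:450],(800,550),interpolation=2))
E
```

```text
cell_mid 0.87 [315.6 246.4] [0.5323 0.0711]
fixed_contact 0.92 [382.4 279.8] [0.5773 0.0524]
fixed_contact 0.66 [259.6 244.6] [0.4981 0.0685]
tcp [0.5308 0.0757 0.117 ] [ 0.1 -0.2 -0.2] t 7.03
green [ 257  232  113   35 2750] [311.9 247. ]
```

View pics/w3c.png

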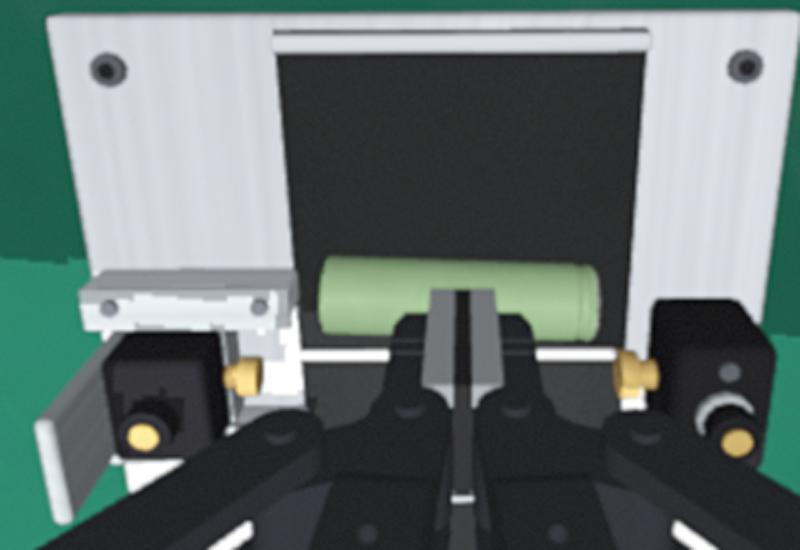

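Request:
jog_arm --targets '[[[0,0.005,0,0,1],[0,0.01,0,0,1],[0,0.013,0,0,1],[0,0.0145,0,0,1],[0,0.015,0,0,1],[0.001,0.015,0,0,1],[0.003,0.015,0,-0.005,1],[0.006,0.015,0,-0.01,1],[0.009,0.015,0,-0.015,1],[0.012,0.015,0,-0.02,1],[0.015,0.015,0,-0.025,1],[0.018,0.015,0,-0.03,1],[0.021,0.015,0,-0.035,1],[0.022,0.015,0,-0.04,1],[0.022,0.015,0,-0.04,1]]]'

```text
t: 8.28
position: [0.5326, 0.0535, 0.1027]
tool_rot: [-0.536, 0.537, -0.462, 0.461]
force: [-6.1, -1.4, 15.6]
gripper_width: -0.0001
```

Request:
jog_arm --targets '[[[0,-0.003,0,0,1],[0,-0.01,0,0,1],[-0.004,-0.015,0,0.02,1],[-0.01,-0.015,0,0.04,1],[-0.011,-0.015,0,0.04,1],[-0.011,-0.015,0,0.04,1],[-0.011,-0.015,0,0.04,1]]]'

```text
t: 8.87
position: [0.5316, 0.0647, 0.1171]
tool_rot: [-0.527, 0.527, -0.472, 0.471]
force: [-0.1, -0.4, 0.8]
gripper_width: -0.0001
```

```bash
python3 - <<'E'
from h import *
c,im,m=cellfit('w4')
cv2.imwrite('pics/w4c.png',cv2.resize(im[130:350,130:450],(800,550),interpolation=2))
E
```

```text
cell_mid 0.79 [314.1 248. ] [0.5324 0.0586]
fixed_contact 0.75 [379.3 262.3] [0.574  0.0533]
tcp [0.5316 0.0645 0.117 ] [0.6 0.3 1.6] t 9.02
green [ 257  232  113   35 2756] [311.9 246.5]
```

View pics/w4c.png

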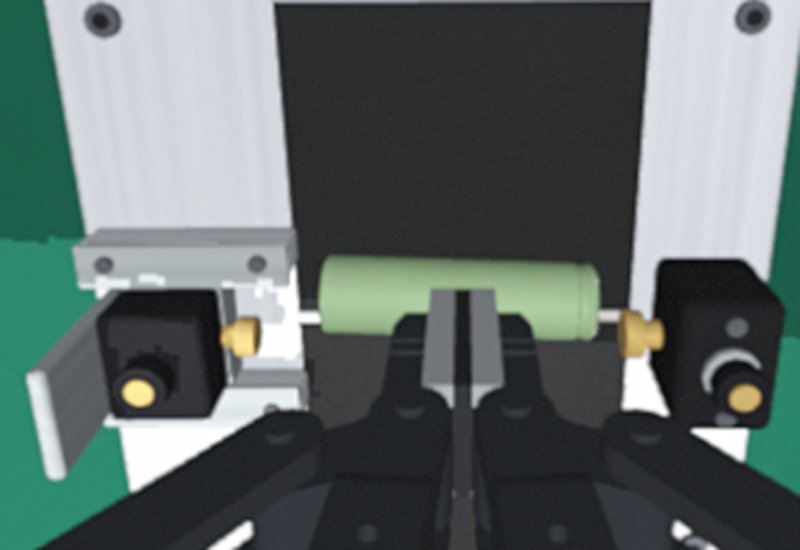

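```bash
cat >> h.py <<'E'
from scipy.optimize import least_squares
def offset(c,im,m,linecols,linerow):
    "offset and skew of cell to line; all from one picture"
    g=cv2.cvtColor(im,cv2.COLOR_BGR2GRAY).astype(float); L=[]
    for x in linecols:
        r0=int(linerow); seg=np.clip(g[r0-5:r0+6,x]-120,0,None)
        L.append(toplane(c,(x,(seg*np.arange(r0-5,r0+6)).sum()/seg.sum()),.012)[:2])
    L=np.array(L); a=np.polyfit(L[:,0],L[:,1],1)
    n,lab,st,ce=cv2.connectedComponentsWithStats(m); i=1+st[1:,4].argmax(); x0,y0,w,h,_=st[i]
    cols=np.r_[x0+10:x0+30:4,x0+w-30:x0+w-10:4]
    top=np.array([np.where(lab[:,x]==i)[0].min()-.5 for x in cols]); print('top',top)
    th=np.linspace(0,2*np.pi,73)
    def edge(q):
        P=np.array([[X,q[0]+q[1]*(X-.53)+.0092*np.cos(t),.0212+.0092*np.sin(t)] for X in (.505,.56) for t in th])
        u=proj(c,P).reshape(2,73,2); e=[k[k[:,1].argmin()] for k in u]
        return np.interp(cols,[e[0][0],e[1][0]],[e[0][1],e[1][1]]) if 0 else e[0][1]+(cols-e[0][0])*(e[1][1]-e[0][1])/(e[1][0]-e[0][0])
    q=least_squares(lambda q:edge(q)-top,[.06,.1]).x
    print('line y@.53',np.polyval(a,.53).round(4),'yaw',np.degrees(a[0]).round(2),'cell y@.53',q[0].round(4),'yaw',np.degrees(q[1]).round(2),'offset mm',((q[0]-np.polyval(a,.53))*994).round(2))
E
python3 - <<'E'
from h import *
c=cam('wrist'); im=ctrl.camera('wrist'); hsv=cv2.cvtColor(im,cv2.COLOR_BGR2HSV); m=cv2.inRange(hsv,(33,40,70),(62,255,255))
offset(c,im,m,[252,254,372,374,375],256)
E
```

```text
top [231.5 231.5 231.5 231.5 231.5 233.5 233.5 233.5 233.5 234.5]
line y@.53 0.0475 yaw 6.89 cell y@.53 0.0586 yaw 4.53 offset mm 10.98
```

Request:
jog_arm --targets '[[[0,0,-0.006,0,1],[0,0.003,-0.012,0,1],[0,0.008,-0.015,0,1],[0,0.012,-0.015,0,1],[0,0.0145,-0.015,0,1],[0,0.015,-0.015,0,1],[0.001,0.015,-0.015,-0.01,1],[0.003,0.015,-0.015,-0.02,1],[0.006,0.015,-0.015,-0.03,1],[0.009,0.015,-0.015,-0.04,1],[0.012,0.015,-0.015,-0.05,1],[0.015,0.015,-0.015,-0.06,1],[0.018,0.015,-0.015,-0.07,1],[0.02,0.015,-0.015,-0.08,1],[0.0205,0.015,-0.015,-0.08,1],[0.0205,0.015,-0.015,-0.08,1]]]'

```text
t: 10.4
position: [0.518, 0.0425, 0.1026]
tool_rot: [-0.545, 0.546, -0.451, 0.45]
force: [-8.1, -1.3, 17.1]
gripper_width: 0.0002
```

Request:
jog_arm --targets '[[[0,-0.003,0,0,1],[0,-0.01,0,0,1],[-0.004,-0.015,0.004,0.02,1],[-0.009,-0.015,0.01,0.06,1],[-0.0105,-0.015,0.015,0.08,1],[-0.0105,-0.015,0.015,0.08,1],[-0.0105,-0.015,0.015,0.08,1]]]'

```text
t: 10.98
position: [0.5319, 0.0559, 0.1171]
tool_rot: [-0.527, 0.527, -0.471, 0.471]
force: [-1.1, 0.5, 0.1]
gripper_width: -0.0001
```

```bash
python3 - <<'E'
from h import *
c,im,m=cellfit('w5')
cv2.imwrite('pics/w5c.png',cv2.resize(im[130:350,130:450],(800,550),interpolation=2))
E
```

```text
cell_mid 0.98 [313.7 249.3] [0.5326 0.0489]
fixed_contact 0.81 [381.3 249.8] [0.574  0.0533]
tcp [0.5313 0.0557 0.1169] [-0.1  0.3  0.2] t 11.13
green [ 258  234  112   35 2611] [312.4 248.7]
```

View pics/w5c.png

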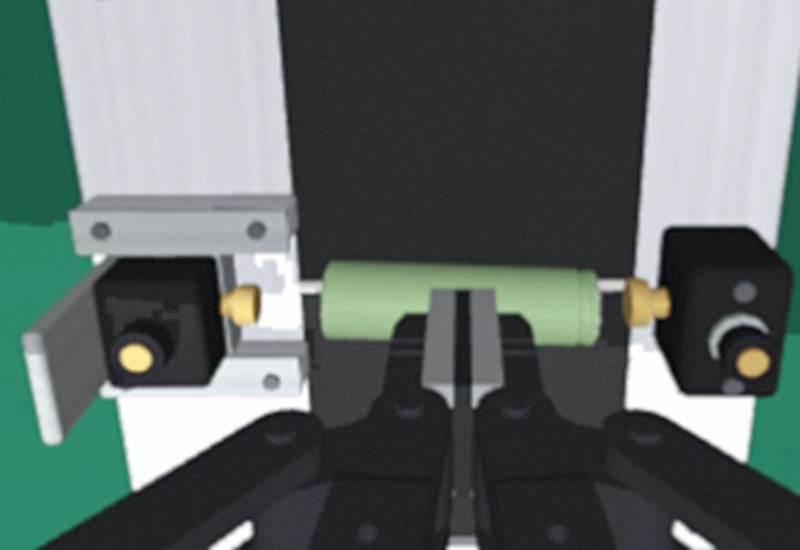

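```bash
cat >> h.py <<'E'
def off2(cols,row):
    c=cam('wrist'); im=ctrl.camera('wrist'); hsv=cv2.cvtColor(im,cv2.COLOR_BGR2HSV); m=cv2.inRange(hsv,(33,40,70),(62,255,255))
    offset(c,im,m,cols,row)
E
python3 - <<'E'
from h import *
off2([253,255,372,374],244)
E
```

```text
top [233.5 233.5 233.5 233.5 233.5 235.5 235.5 236.5 236.5 236.5]
line y@.53 0.0476 yaw 6.87 cell y@.53 0.0483 yaw 4.19 offset mm 0.72
```

Request:
jog_arm --targets '[[[-0.006,0,-0.004,0,1],[-0.014,0,-0.008,-0.01,1],[-0.02,0.002,-0.012,-0.01,1],[-0.02,0.01,-0.012,-0.01,1],[-0.02,0.018,-0.012,-0.01,1],[-0.02,0.025,-0.012,-0.01,1],[-0.02,0.028,-0.012,-0.01,1],[-0.02,0.028,-0.012,-0.01,1],[-0.018,0.028,-0.012,-0.01,1],[-0.016,0.028,-0.012,-0.01,1],[-0.015,0.028,-0.012,-0.01,1],[-0.014,0.028,-0.012,-0.01,1],[-0.014,0.028,-0.012,-0.01,1],[-0.014,0.028,-0.012,-0.01,1]]]'

```text
t: 12.35
position: [0.5184, 0.0683, 0.0894]
tool_rot: [0.529, -0.529, 0.469, -0.469]
force: [0.7, 0.6, -0.1]
gripper_width: 0.0001
```

```bash
python3 - <<'E'
from h import *
c,im,m=cellfit('w6')
cv2.imwrite('pics/w6c.png',cv2.resize(im[130:350,130:450],(800,550),interpolation=2))
E
```

```text
fixed_contact 0.79 [412.  297.2] [0.574  0.0536]
tcp [0.5183 0.0685 0.0893] [ 0.  -0.2  0.9] t 12.5
green [347 283  53  20 661] [370.6 290.4]
```

View pics/w6c.png

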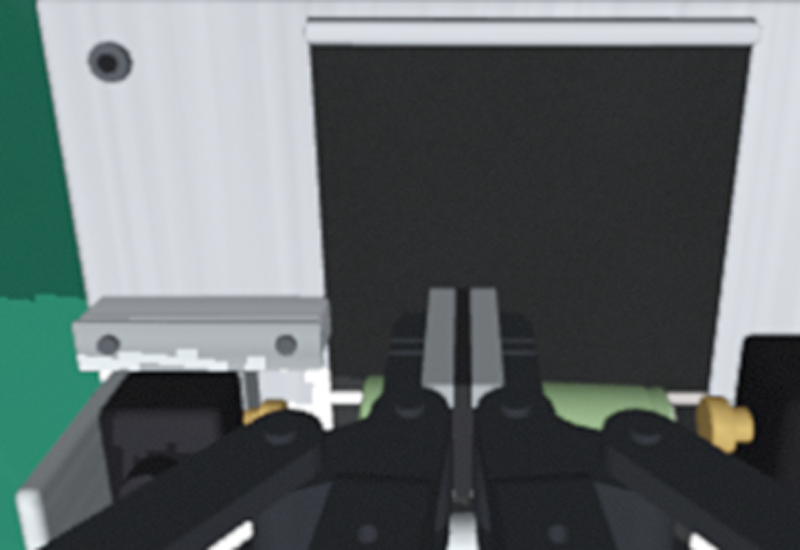

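Request:
jog_arm --targets '[[[0.0007,0,0,0,1],[0.0014,0,0,0,1],[0.002,0,0,0,1],[0.002,0,0,0,1],[0.002,0,0,0,1]]]'

```text
t: 12.92
position: [0.5185, 0.0665, 0.0892]
tool_rot: [0.529, -0.529, 0.469, -0.469]
force: [-1.1, 0.2, -0.6]
gripper_width: -0.0003
```

```bash
python3 - <<'E'
from h import *
c,im,m=cellfit('w7')
a=cv2.imread('pics/w6.png')
for n in (a,im):
    mm=cv2.inRange(cv2.cvtColor(n,cv2.COLOR_BGR2HSV),(33,40,70),(62,255,255)); cs=[277,279,350,356,362,368,374,380]
    print([ (np.where(mm[260:,x])[0].min()+260 if mm[260:,x].any() else None) for x in cs])
E
```

```text
fixed_contact 0.71 [413.4 296.3] [0.5746 0.0525]
tcp [0.5185 0.0665 0.0892] [-1.   0.7  0.8] t 13.07
green [347 282  52  21 681] [370.7 290.2]
[np.int64(281), np.int64(280), np.int64(283), np.int64(283), np.int64(283), np.int64(284), np.int64(284), np.int64(284)]
[np.int64(280), np.int64(280), np.int64(282), np.int64(283), np.int64(283), np.int64(283), np.int64(283), np.int64(284)]
```

```bash
python3 - <<'E'
import cv2,numpy as np
for n in ('w6','w7'):
    g=cv2.cvtColor(cv2.imread(f'pics/{n}.png'),cv2.COLOR_BGR2GRAY)
    print(n,[(x,270+int(g[270:300,x].argmax())) for x in (267,270,401,405,408)],[138+int(np.abs(np.diff(g[138:150,x].astype(int))).argmax()) for x in (300,350,400)])
E
```

```text
w6 [(267, 288), (270, 288), (401, 289), (405, 289), (408, 289)] [147, 147, 147]
w7 [(267, 285), (270, 285), (401, 286), (405, 287), (408, 286)] [143, 143, 143]
```

Request:
jog_arm --targets '[[[-0.004,0,0,0,1],[-0.007,-0.005,0,0,1],[-0.007,-0.015,0,0,1],[-0.004,-0.025,0.006,0.01,1],[0.004,-0.028,0.012,0.01,1],[0.009,-0.028,0.012,0.01,1],[0.011,-0.028,0.012,0.01,1],[0.011,-0.028,0.012,0.01,1],[0.011,-0.028,0.012,0.01,1]]]'

```text
t: 13.82
position: [0.5312, 0.0567, 0.1167]
tool_rot: [-0.526, 0.527, -0.472, 0.472]
force: [0.5, 0.4, -0.0]
gripper_width: 0.0003
```

```bash
python3 - <<'E'
from h import *
c,im,m=cellfit('w8')
g=cv2.cvtColor(im,cv2.COLOR_BGR2GRAY)
r=235+int(g[235:256,254].argmax()); r2=235+int(g[235:256,373].argmax()); print(r,r2); off2([253,255,372,374],r)
E
```

```text
cell_mid 0.93 [315.5 255. ] [0.5333 0.046 ]
fixed_contact 0.87 [384.8 252.2] [0.5755 0.0527]
tcp [0.5313 0.057  0.1168] [-0.3  0.2  0.2] t 13.97
green [ 259  239  112   35 2329] [313.5 253.4]
246 245
top [238.5 238.5 239.5 239.5 239.5 241.5 241.5 241.5 241.5 241.5]
line y@.53 0.0475 yaw 6.86 cell y@.53 0.0459 yaw 4.32 offset mm -1.59
```

Request:
jog_arm --targets '[[[0.004,0,0,0,1],[0.009,0,0,0,1],[0.0115,0.004,0,0,1],[0.0115,0.009,0,0,1],[0.0115,0.013,0,0,1],[0.0115,0.0145,0,0,1],[0.0115,0.015,0,0,1],[0.0105,0.015,0,0,1],[0.0095,0.015,0,0,1],[0.0085,0.015,0,0,1],[0.0083,0.015,0,0,1],[0.0083,0.015,0,0,1],[0.0083,0.012,0,0,1],[0.0083,0.006,0,0,1],[0.004,0,0,0,1],[0,0,0,0,1],[0,0,0,0,1],[0,0,0,0,1]]]'

```text
t: 15.52
position: [0.5317, 0.0574, 0.1172]
tool_rot: [0.527, -0.527, 0.472, -0.472]
force: [-0.3, -1.1, -1.2]
gripper_width: 0.0002
```

```bash
python3 - <<'E'
from h import *
c,im,m=cellfit('w9')
g=cv2.cvtColor(im,cv2.COLOR_BGR2GRAY)
r=235+int(g[235:256,254].argmax()); r2=235+int(g[235:256,373].argmax()); print(r,r2); off2([253,255,372,374],r)
for r in ctrl.landmark_of('wrist','push_plate')[:1]: print(r,toplane(c,r['pixel'],.057))
E
```

```text
cell_mid 0.86 [314.7 250.3] [0.5331 0.0497]
fixed_contact 0.82 [380.9 254.9] [0.5742 0.0511]
tcp [0.5316 0.057  0.1169] [-0.2 -0.1  0.3] t 15.67
green [ 258  237  112   34 2439] [312.1 251.3]
247 246
top [235.5 236.5 236.5 236.5 236.5 238.5 238.5 238.5 238.5 238.5]
line y@.53 0.0475 yaw 6.93 cell y@.53 0.0478 yaw 4.49 offset mm 0.33
{'pixel': [142.0, 286.5], 'score': 0.83} [0.4468089  0.03903859 0.057     ]
```

Request:
jog_arm --targets '[[[0,-0.01,0,0,1],[0,-0.025,0,0,1],[0,-0.04,-0.005,0,1],[0.001,-0.045,-0.015,0,1],[0.003,-0.045,-0.03,0,1],[0.004,-0.045,-0.05,0,1],[0.006,-0.045,-0.07,0,1],[0.008,-0.045,-0.09,0,1],[0.009,-0.045,-0.107,0,1],[0.0096,-0.045,-0.117,0,1],[0.0096,-0.04,-0.119,0,1],[0.0096,-0.03,-0.119,0,1],[0.0096,-0.018,-0.119,0,1],[0.0096,-0.008,-0.119,0,1],[0.0096,-0.002,-0.119,0,1],[0.0096,0,-0.119,0,1],[0.0096,0,-0.119,0,1],[0.0096,0,-0.119,0,1]]]'

```text
t: 17.27
position: [0.4149, 0.0344, 0.1173]
tool_rot: [0.527, -0.527, 0.472, -0.472]
force: [-0.2, -0.7, 1.0]
gripper_width: -0.0005
```

```bash
python3 - <<'E'
from h import *
c,im,m=cellfit('w10')
for r in ctrl.landmark_of('wrist','push_plate')[:1]: print(r,toplane(c,r['pixel'],.057))
cv2.imwrite('pics/w10c.png',cv2.resize(im[130:380,230:550],(768,600),interpolation=2))
E
```

```text
cell_mid 0.58 [511.5 236.8] [0.5334 0.0492]
cell_mid 0.2 [496.6 220.5] [0.5214 0.0586]
fixed_contact 0.65 [582.2 236.5] [0.5748 0.0542]
tcp [0.4149 0.0344 0.1176] [-0.6 -0.1 -0.7] t 17.42
green [ 452  223  128   34 3821] [515.  239.3]
{'pixel': [381.1, 268.4], 'score': 0.68} [0.44790264 0.03957804 0.057     ]
```

View pics/w10c.png

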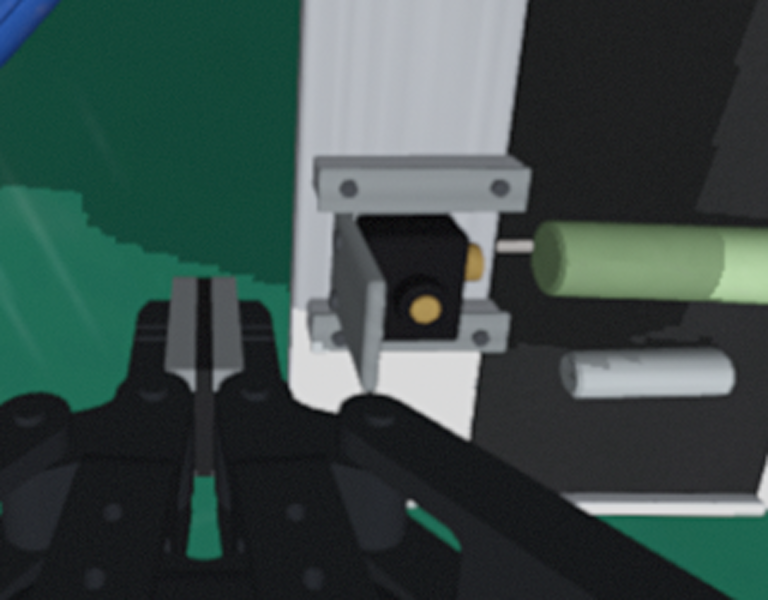

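Request:
jog_arm --targets '[[[0,0,0.004,0,1],[0,0,0.009,0,1],[0,0,0.014,0,1],[0,0,0.017,0,1],[0,0,0.0185,0,1],[0,0,0.02,0,1],[0,0,0.0215,0,1],[0,0,0.023,0,1],[0,0,0.0245,0,1],[0,0,0.026,0,1],[0,0,0.0275,0,1],[0,0,0.029,0,1],[0,0,0.0305,0,1],[0,0,0.032,0,1],[0,0,0.0335,0,1],[0,0,0.035,0,1],[0,0,0.0365,0,1],[0,0,0.038,0,1]]]'

```text
t: 18.97
position: [0.4523, 0.0386, 0.1171]
tool_rot: [-0.527, 0.527, -0.472, 0.472]
force: [-1.3, 0.8, -0.4]
gripper_width: 0.0001
```

```bash
python3 - <<'E'
from h import *
c,im,m=cellfit('w11')
for r in ctrl.landmark_of('wrist','push_plate')[:1]: print(r,toplane(c,r['pixel'],.057))
cv2.imwrite('pics/w11c.png',cv2.resize(im[130:380,230:550],(768,600),interpolation=2))
E
```

```text
cell_mid 0.7 [450.4 236.8] [0.5343 0.0493]
fixed_contact 0.66 [518.2 240.3] [0.5753 0.0517]
fixed_contact 0.61 [452.2 240.5] [0.536 0.047]
tcp [0.4526 0.0386 0.1172] [-1.2  0.4 -0.6] t 19.12
green [ 396  222  121   34 3573] [455.7 239. ]
{'pixel': [340.7, 268.8], 'score': 0.64} [0.46544191 0.04135633 0.057     ]
```

View pics/w11c.png

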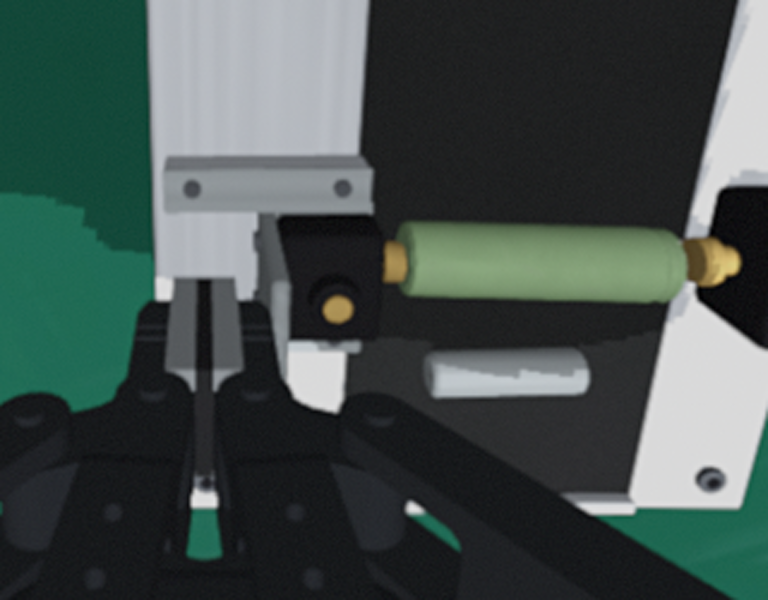

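Request:
jog_arm --targets '[[[0,0,0.001,0,1],[0,0,0.002,0,1],[0,0,0.003,0,1],[0,0,0.004,0,1],[0,0,0.005,0,1],[0,0,0.006,0,1],[0,0,0.007,0,1],[0,0,0.007,0,1],[0,0,0.007,0,1]]]'

```text
t: 19.92
position: [0.4591, 0.0393, 0.1171]
tool_rot: [-0.527, 0.527, -0.472, 0.472]
force: [-4.0, -0.0, 1.7]
gripper_width: -0.0005
```

Request:
jog_arm --targets '[[[0,0,0.0005,0,1],[0,0,0.001,0,1],[0,0,0.001,0,1],[0,0,0.001,0,1]]]'

```text
t: 20.25
position: [0.4593, 0.0393, 0.117]
tool_rot: [-0.526, 0.527, -0.472, 0.471]
force: [-6.0, -0.7, 4.5]
gripper_width: 0.0
```

```bash
python3 - <<'E'
from h import *
c,im,m=cellfit('w12')
for r in ctrl.landmark_of('wrist','push_plate')[:1]: print(r,toplane(c,r['pixel'],.057))
E
```

```text
cell_mid 0.58 [452.3 237.4] [0.5422 0.0499]
fixed_contact 0.9 [505.  238.7] [0.5737 0.0526]
tcp [0.4593 0.0393 0.117 ] [-6.2 -1.   3.9] t 20.4
green [ 395  222  121   33 3686] [455.1 237.6]
{'pixel': [340.6, 271.0], 'score': 0.59} [0.47238918 0.04090934 0.057     ]
```

Request:
jog_arm --targets '[[[0,0,0.0005,0,1],[0,0,0.001,0,1],[0,0,0.001,0,1],[0,0,0.001,0,1]]]'

```text
t: 20.78
position: [0.4595, 0.0394, 0.1169]
tool_rot: [-0.526, 0.528, -0.473, 0.471]
force: [-9.3, -1.5, 7.4]
gripper_width: 0.0001
```

Request:
jog_arm --targets '[[[0,0,0.0005,0,1],[0,0,0.001,0,1],[0,0,0.0015,0,1],[0,0,0.0015,0,1],[0,0,0.0015,0,1]]]'

```text
t: 21.2
position: [0.4599, 0.0394, 0.1167]
tool_rot: [-0.525, 0.528, -0.473, 0.47]
force: [-13.0, -1.3, 9.5]
gripper_width: -0.0
```

Request:
jog_arm --targets '[[[0,0,-0.003,0,1],[0,0,-0.01,0,1],[0,0,-0.02,0,1],[0,0,-0.03,0,1],[0,-0.01,-0.035,0,1],[0,-0.03,-0.035,0,1],[0,-0.05,-0.03,0,1],[0,-0.07,-0.02,0,1],[0,-0.085,0,0,1],[0,-0.09,0.02,0,1],[0,-0.09,0.04,0,1],[-0.005,-0.09,0.06,0,1],[-0.005,-0.09,0.07,0,1],[-0.005,-0.09,0.07,0,1],[-0.005,-0.09,0.07,0,1]]]'

```text
t: 22.45
position: [0.5308, 0.0522, 0.2067]
tool_rot: [-0.526, 0.527, -0.472, 0.471]
force: [-0.7, 0.3, 0.3]
gripper_width: 0.0
```

```bash
python3 - <<'E'
from h import *
c,im,m=cellfit('w13')
for l in ('push_plate','bar_mid'):
  for r in ctrl.landmark_of('wrist',l)[:1]: print(r,toplane(c,r['pixel'],Z[l]))
u=proj(c,np.array([.54,.049,.02]))[0].astype(int); print(u)
t=im[max(u[1]-75,0):u[1]+75,u[0]-100:u[0]+100]
cv2.imwrite('pics/w13c.png',cv2.resize(t,None,fx=4,fy=4,interpolation=2))
E
```

```text
cell_mid 0.93 [325.2 198.5] [0.5408 0.0492]
fixed_contact 0.88 [361.8 198.7] [0.5733 0.0527]
tcp [0.5304 0.0521 0.2069] [-0.3  0.1  0.4] t 22.6
green [ 287  187   77   23 1688] [325.2 197.8]
{'pixel': [236.3, 217.0], 'score': 0.83} [0.47089074 0.03809216 0.057     ]
{'pixel': [319.0, 234.7], 'score': 0.88} [0.53968053 0.01194837 0.018     ]
[324 198]
```

View pics/w13c.png

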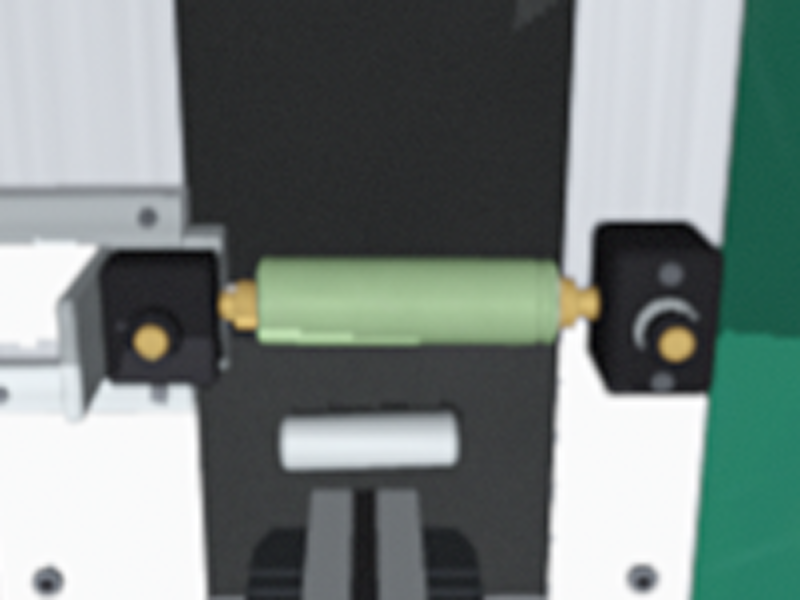

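```bash
python3 -c "
from station import ctrl
print(ctrl.close_job())"
```

```text
the job is handed in; nothing more can be done
None
```

The cell is on the white line and pressed home between both brass contacts. The arm is clear, about 0.13 m above the bench at the fingertip, and I handed the job in at about 22.6 s.

- **Rolling:** I rolled the green cell about 33 mm in three strokes with a shut fingertip on top.
- **Pushing with the finger's side:** To straighten a small skew I also pushed the cell with the finger's side at about half height, which is not rolling. It moved the cell about 2 mm past the line without fixing the skew. I rolled it back from the top.
- **Before the push:** The cell's middle measured 0.3 mm off the line, with about 2.4° of skew left.
- **Pushing home:** The plate stopped moving while the push force rose to about 13 N. The cell's middle was then about 3.7 mm along the jig, against 3.5 mm expected.

**Last checks:** The final picture shows both contacts touching the cell and very little skew by eye; I did not measure the skew again after the push. The zeroing bar measured about 2 mm from its first reading, and I took that as measurement noise. I never aimed at or felt contact with the bar, the spare cells or the meter, but I did not re-measure the spare cells or the meter at the end.

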